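Pack a two-layer film-splicing kit tray

TASK

Pack the splicing kit: put the loupe, the wide film core and the splicing block into the fitted foam tray, each in its own place and fully home, with the loupe standing lens up and the block lying flat, channel side up, in its long bed over the other two. Leave everything else on the bench where it is.

Things in the scene. Friction and masses are not known exactly. Their poses are not given: they have to be found in the camera images.
- tray: Kit tray: black plastic case 200 (x) x 236 (y) x 66 mm high, fixed to the bench, filled with grey foam (face at 64 mm). Origin: centre of its underside; z up, y along the long side. Beside both pockets and the bed's middle, finger scoops 40 mm wide (y) reach 60 mm either side (x) of the bed's centre line, floors at 20 mm. A screwdriver and brush fixed in the row at +x stay there.
- loupe_pocket (a point): Centre of the floor of the loupe's pocket: 44 mm square, sunk in the bed's floor near the tray's -y end (tray x -24, y -56 mm), its floor 10 mm above the bench, 40 mm below the bed's floor. Axes as the tray's.
- core_pocket (a point): Centre of the floor of the wide core's pocket: 56 mm square, as wide as the bed, sunk in the bed's floor near the tray's +y end (tray x -24, y +52 mm), its floor 10 mm above the bench, 40 mm below the bed's floor. Axes as the tray's.
- block_bed (a point): Centre of the floor of the long bed, a straight-sided recess 176 mm (tray y) x 56 mm (tray x) in the foam, centred at tray x -24, y 0 mm, 14 mm deep, its floor 50 mm above the bench. The loupe's and the core's pockets open in its floor. Axes as the tray's.
- pad: White light pad, 240 (x) x 300 (y) x 8 mm thick, fixed to the bench; origin at the centre of its underside. The three kit parts and a narrow core lie on it: the block along its near half, the round things in a row along y, in any order, on its far half, 75 mm or more between centres.
- loupe_mid (a point): Centre (half-way up) of the loupe: a stand magnifier, black barrel on a clear foot, round, 38 mm diameter, 36 mm high, about 60 g, standing lens up on the pad; z is its axis, lens at +z. It may be gripped over its full height.
- wide_core_mid (a point): Centre (half-way up) of the wide (35 mm film) core: a grey plastic ring, 50 mm diameter, 35 mm high, 27 mm hole, about 40 g, standing on its flat end on the pad; z is its axis. Either end may be up.
- block_mid (a point): Centre of the splicing block: flat dull-grey aluminium bar 170 mm long (its y), 50 mm wide (x), 15 mm thick (z), about 300 g, lying on the pad, film channel (35 mm wide, 4 mm deep, small pins) up, +z. Either end may go to either end of the bed. The round things stand beyond its +x side, so they can be gripped from above along the block's x with room for the fingers.
- narrow_core_mid (a point): Centre of a narrow (16 mm film) core that does not belong in the kit: same grey plastic, same 50 mm diameter as the wide core but only 16 mm high; on the pad.
- spare_core_mid (a point): Centre of another narrow core, 50 mm diameter, 16 mm high, at the back of the bench; does not belong in the kit.
- pencil: Marking pencil, 120 mm long, 10 mm thick, lying on the bench between tray and pad; origin at its middle, underside.
- small_can: Small steel film can, 104 mm diameter, 26 mm high, at the back; origin under its centre.
- jar: Brown glass jar, 54 mm diameter, 75 mm high, at the back right; origin under its centre.
- driver: Screwdriver with a red handle, about 200 mm long, lying on the bench at the right; it does not belong in the kit.
There are look-alikes about, which are no part of the job. Leave any blue or red look-alike of the part that bears loupe_mid alone.

How it is judged:
By the outcome, as a careful person would: the job done as asked, in the order asked, and still so for the second after the job is handed in, with the robot touching nothing.
It also fails if it takes over 67 s, if anything falls off the work surface, if the arm or the gripper's body presses on something with over 40 N, if the wrist force passes 120 N, or if a joint passes its speed limit or range.

ROBOT

A 6-joint arm with a two-finger parallel gripper is mounted at the origin on the work surface. World frame = base frame: x ahead of the robot, y to its left, z up, the work surface at z = 0. Lengths are in m, angles in rad, forces in N, time in s.
With the tool pointing down it reaches from about 0.225 to 0.875 m from the base axis. Payload 3.4 kg.
Tool frame: the origin (TCP) lies at the very end of the fingers, on their centre line; the grasp point (between the pads) lies 19 mm behind it; z points along the fingers, y is the direction in which the jaws open and shut (so a half turn about z gives the same grasp; the last joint's range is limited). The gripper opens to 85 mm and grips with 20 to 120 N. Pads are 22 mm wide; open, the fingers measure 114 mm over their backs; the gripper's body (76 mm by 85 mm) begins 54 mm behind the grasp point. The pads swing forward as they close: fully open they stand 13 mm farther back than shut.
Start: joints at [1.206, 0.276, 1.505, -0, 1.361, -0.121], TCP at [0.139, 0.558, 0.231] pointing down, gripper open.
Joint ranges: [-2.89, 2.89], [-0.75, 2.08], [0.22, 2.7], [-1.18, 4.32], [0.11, 2.71], [-2.7, 2.7]. Speed limits (rad/s): [2.57, 2.57, 3.14, 3.14, 3.14, 3.14].

INTERFACE

Orientations are given as a unit quaternion [w, x, y, z].
In Python, from rig import manip gives the robot as it stands. The module is installed in compiled form; this text tells all that it offers.
- The arm moves only by the tool carry_out, never from a script. Its argument "moves" is one flat list of numbers, 5 for each row, row after row: the opening in per cent of the stroke, from 0 (shut) to 100 (fully open), then the shift along the world's x, y, z in cm, then the turn about the world's z in rad. A call has exactly 10 rows; each row shifts and turns the commanded pose from where the row before left it; what a row does not reach is not made up. A row lasts 1/10 s, in which the tool goes at most 50 mm and 8.59 degrees, less where a joint would pass 70% of its speed; a pose out of reach is approached as far as the arm can. A call is refused whole if a number of a shift passes 5 or a number of a turn 0.15, either way. A call with a gripper value outside its range is refused whole. The fingers move at their own pace and stop on an object; "squeeze" is the grip in N (left out, the last holds). Time passes only in rows, so rows that do not move let the fingers close, or fill a call up. It gives the time, the measured TCP pose, the force and the opening at its end, in the units of the state.
- manip.get_state(): the state, without advancing time (a new reading comes with each control period).
- manip.get_image(name): name is "scene" or "top" or "wrist"; returns the picture (480x640x3 uint8, red, green, blue); there is no depth.
- manip.camera_info(name): a dict with "fov_y" (degrees; the focal length in pixels is half the picture's height over the tangent of half this angle, whatever the lens; pixels are square), "cx", "cy" (the principal point, pixels), "rvec" (rotation vector, rad) and "tvec" (3), from world to camera coordinates, as OpenCV has them; the wrist camera has in their place "hand_eye" (4x4, takes a point from camera to tool coordinates, whose origin is the TCP and whose axes are the flange's). Camera axes: x right, y down, z forward; pixel columns grow to the right and rows downward; lengths in m; the calibration is good to about 2 mm. A picture is of the moment at which its call begins: read the wrist's pose just before it. camera_info takes no time and is no camera call.
- manip.sign_off(): hands the job in, once; it reports no verdict.
The state is a dict: "clock": time; "qpos": joint angles; "qd": joint speeds; "effort": joint torques, N m; "position": TCP position; "ee_rot": TCP orientation; "contact_force": force on the tool from outside, world axes, zero at the start; "moment": the same for the moment, N m; "width": finger opening in m.
Only numpy, scipy, OpenCV 4.12 (cv2) and the standard library are available. Lean on these libraries where they do the work, as an engineer would, in place of code of your own. Each camera call takes 0.05 s, during which the arm holds its last target. There are 200 camera calls.

## Working session

There is one attempt and no reset: what is moved stays moved. The work goes in short steps, Python scripts to look and compute and a tool call to move; the robot and the scene stay as the last step left them, time stands still between calls to the robot, and variables do not carry over. Pictures are saved under pics/ and viewed, about 8 in all and at most 12, crops included, and the job is handed in when it is done.

Besides the shell and the picture viewer there is one more tool, called as name(argument=value, ...), one argument or row to a line, values as JSON. carry_out: Moves the arm, as the interface text tells. Its arguments: {"type":"object","properties":{"moves":{"type":"array","items":{"type":"number"}},"squeeze":{"type":"number"}},"required":["moves"]}

```bash
mkdir -p pics; cat > h.py <<'E'
import numpy as np, cv2
from rig import manip
def K(i):
    f=240/np.tan(np.radians(i["fov_y"])/2); return np.array([[f,0,i["cx"]],[0,f,i["cy"]],[0,0,1]])
def ext(name,st=None):
    i=manip.camera_info(name)
    if name!="wrist":
        R=cv2.Rodrigues(np.array(i["rvec"],float))[0]; t=np.array(i["tvec"],float).ravel(); return K(i),R,t
    st=st or manip.get_state(); w,x,y,z=st["ee_rot"]
    from scipy.spatial.transform import Rotation as Ro
    T=np.eye(4);T[:3,:3]=Ro.from_quat([x,y,z,w]).as_matrix();T[:3,3]=st["position"]
    M=np.linalg.inv(T@np.array(i["hand_eye"])); return K(i),M[:3,:3],M[:3,3]
def ray(e,uv,z):
    k,R,t=e; uv=np.atleast_2d(np.array(uv,float)); d=np.c_[uv,np.ones(len(uv))]@np.linalg.inv(k).T@R
    c=-R.T@t; return c+d*((z-c[2])/d[:,2])[:,None]
def proj(e,p):
    k,R,t=e; q=(np.atleast_2d(p)@R.T+t)@k.T; return q[:,:2]/q[:,2:]
def snap(name,fn):
    e=ext(name); im=manip.get_image(name); cv2.imwrite(f"pics/{fn}.png",im[...,::-1]); return im,e
E
python3 - <<'E'
from h import *
print(manip.get_state())
for n in("top","scene","wrist"):
    im,e=snap(n,n+"0"); print(n,manip.camera_info(n))
    if n!="wrist": print(ray(e,[[0,0],[639,0],[0,479],[639,479]],0).round(3))
E
```

```text
{'clock': 0.0, 'qpos': array([ 1.20600279e+00,  2.76629631e-01,  1.50612186e+00, -1.29195257e-05,
        1.36074073e+00, -1.20957401e-01]), 'qd': array([-0.00184254,  0.0003224 ,  0.00087375, -0.00101262,  0.0001996 ,
       -0.00034208]), 'effort': array([ 8.47640531e-04, -4.16773546e+01, -2.45809579e+01, -5.57784142e-05,
        1.11370784e-02, -8.80442940e-06]), 'position': array([0.13861422, 0.55749087, 0.23042448]), 'ee_rot': array([-2.22287276e-04,  1.21614861e-01,  9.92576911e-01, -9.23428849e-04]), 'contact_force': array([0.39978272, 0.29503557, 0.10515689]), 'moment': array([-0.02468034,  0.01963671,  0.01892081]), 'width': 0.08546665661001727}
top {'fov_y': 51.01291887047546, 'cx': 320.96360384238557, 'cy': 237.00640918195003, 'rvec': array([ 2.20482918, -2.15919967,  0.10411186]), 'tvec': array([-0.06563584,  0.60378391,  1.23398069])}
[[ 1.219  0.809  0.   ]
 [ 1.264 -0.894  0.   ]
 [-0.002  0.718  0.   ]
 [ 0.024 -0.852  0.   ]]
scene {'fov_y': 52.92866911737623, 'cx': 325.55977282539305, 'cy': 239.6346694411842, 'rvec': array([ 1.10259538,  2.15718875, -1.2100108 ]), 'tvec': array([ 0.39208896, -0.19493562,  1.50940445])}
[[-1.942 -7.453  0.   ]
 [-5.892 -0.249  0.   ]
 [ 1.299 -0.099  0.   ]
 [ 0.78   0.62   0.   ]]
wrist {'fov_y': 71.81954934316812, 'cx': 320.17183095577707, 'cy': 236.27979173898825, 'hand_eye': array([[-6.03622212e-04, -9.58512512e-01, -2.85049820e-01,
         7.19615041e-02],
       [ 9.99999714e-01, -4.48613724e-04, -6.09087112e-04,
        -7.75613110e-04],
       [ 4.55940357e-04, -2.85050107e-01,  9.58512508e-01,
        -1.42173381e-01],
       [ 0.00000000e+00,  0.00000000e+00,  0.00000000e+00,
         1.00000000e+00]])}
```

View pics/top0.png

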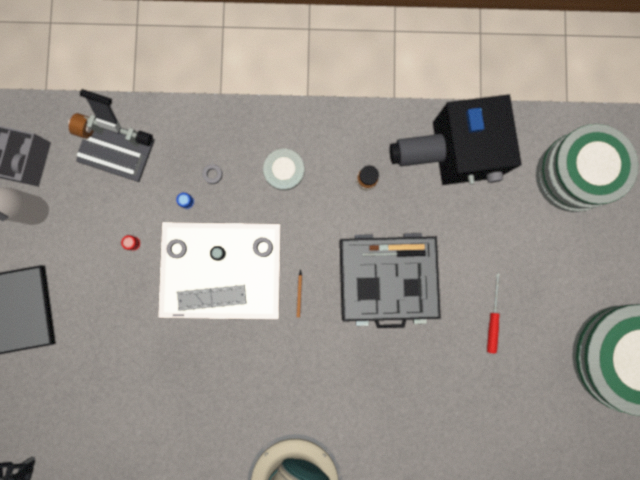

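View pics/scene0.png

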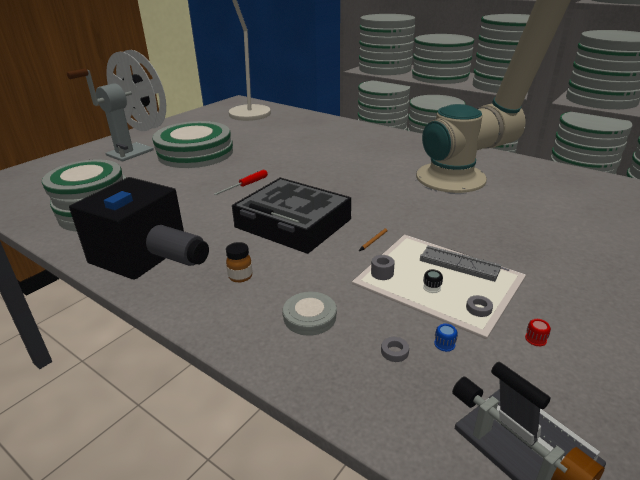

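Top view: arm base at the bottom (295,470), tray at (390,278), pad at (220,270). In the scene view the tall ring (382,267) is next to the tray side. Candidates (top pixels):
- **Loupe:** black at (218,253), with blue (185,200) and red (130,243) look-alikes to leave alone.
- **Wide core:** ring (263,246), tall in the scene view. The others are the narrow ring (177,248) and the spare ring (213,175).
- **Block:** (212,298).

I choose the black loupe, ring (263,246) and the block, and will check them in a wrist close-up.

```bash
python3 - <<'E'
from h import *
im=cv2.imread("pics/top0.png"); e=ext("top")
for n,uv,z in [("loupe",(218,253),.044),("wide",(263,246),.043),("narrow",(177,248),.024),("block",(212,298),.023),("pad c",(220,271),.008),("tray c",(390,278),.066),("corepk",(368,288),.03),("loupk",(411,288),.03),("jar",(368,176),.07)]: print(n,ray(e,uv,z)[0].round(4))
hsv=cv2.cvtColor(im,cv2.COLOR_BGR2HSV)
wht=((hsv[...,2]>215)&(hsv[...,1]<30)).astype('u1'); wht[:, :150]=0; wht[:200]=0; wht[330:]=0; wht[:,290:]=0
p=max(cv2.findContours(wht,0,2)[0],key=cv2.contourArea); b=cv2.boxPoints(cv2.minAreaRect(p)); print(ray(e,b,.008).round(4),ray(e,b,.008).mean(0))
blk=(hsv[...,2]<60).astype('u1'); blk[:,:330]=0;blk[:,450:]=0;blk[:225]=0;blk[335:]=0
p=np.vstack(cv2.findContours(blk,0,2)[0]); print(cv2.boundingRect(p)); b=cv2.boxPoints(cv2.minAreaRect(p)); print(ray(e,b,.066).round(4),ray(e,b,.066).mean(0))
st=manip.get_state(); E=ext("wrist",st); print("wrist c",ray(E,[[320,240],[0,0],[639,0],[0,479],[639,479]],.03).round(3))
E
```

```text
loupe [0.5586 0.1994 0.044 ]
wide [0.5783 0.0895 0.043 ]
narrow [0.57   0.3059 0.024 ]
block [0.4477 0.2141 0.023 ]
pad c [0.5151 0.1996 0.008 ]
tray c [ 0.5059 -0.2212  0.066 ]
corepk [ 0.4804 -0.1721  0.03  ]
loupk [ 0.4825 -0.2789  0.03  ]
jar [ 0.7534 -0.1646  0.07  ]
[[0.3966 0.3483 0.008 ]
 [0.6365 0.3564 0.008 ]
 [0.6388 0.0527 0.008 ]
 [0.3984 0.0494 0.008 ]] [0.51758021 0.20169295 0.008     ]
(340, 237, 99, 90)
[[ 0.595  -0.0959  0.066 ]
 [ 0.6104 -0.3283  0.066 ]
 [ 0.3975 -0.3381  0.066 ]
 [ 0.3829 -0.1091  0.066 ]] [ 0.49646891 -0.21786108  0.066     ]
wrist c [[ 0.171  0.548  0.03 ]
 [-0.115  0.325  0.03 ]
 [ 0.023  0.877  0.03 ]
 [ 0.4    0.035  0.03 ]
 [ 0.611  0.891  0.03 ]]
```

carry_out(
  moves=[100,3.5,-3.2,0,-0.13,100,3.5,-3.2,0,-0.13,100,3.5,-3.2,0,-0.13,100,3.5,-3.2,0,-0.13,100,3.5,-3.2,0,-0.13,100,3.5,-3.2,0,-0.13,100,3.5,-3.2,0,-0.13,100,3.5,-3.2,0,-0.13,100,3.5,-3.2,0,-0.13,100,3.5,-3.2,0,-0.13],
)

```text
clock: 1.15
position: [0.4899, 0.2364, 0.2312]
ee_rot: [-0.0, 0.7, 0.715, -0.0]
contact_force: [0.8, 1.2, 0.1]
width: 0.0854
```

carry_out(
  moves=[100,1.5,-0.5,0,0,100,1.5,0,0,0,100,0,0,0,0,100,0,0,0,0,100,0,0,0,0,100,0,0,0,0,100,0,0,0,0,100,0,0,0,0,100,0,0,0,0,100,0,0,0,0],
)

```text
clock: 2.15
position: [0.5187, 0.2331, 0.2314]
ee_rot: [0.0, 0.697, 0.717, 0.0]
contact_force: [0.9, -0.0, -0.3]
width: 0.0855
```

```bash
python3 - <<'E'
from h import *
s=manip.get_state(); print(s["clock"],s["position"],s["ee_rot"],s["qpos"].round(2)); im,e=snap("wrist","w1"); np.savez("w1.npz",k=e[0],R=e[1],t=e[2])
E
```

```text
2.15 [0.51874128 0.23305125 0.23140315] [4.57801403e-05 6.97469160e-01 7.16614795e-01 6.45561461e-05] [ 0.3   0.27  1.52 -0.    1.36  0.27]
```

View pics/w1.png

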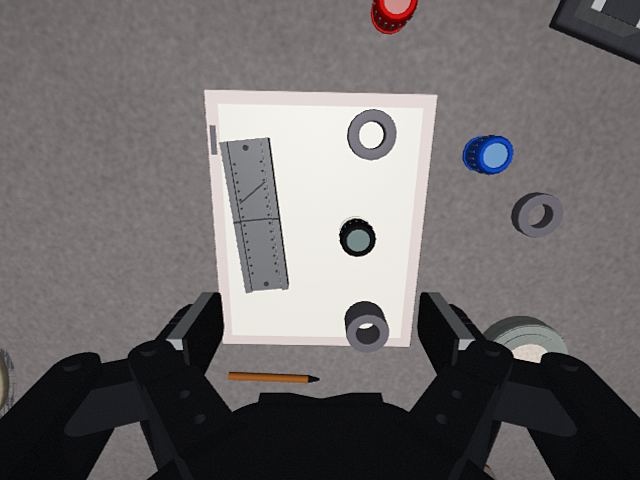

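Wrist view: black loupe (358,237), tall wide core (367,325), flat narrow ring (372,134), block (255,214) channel up. The blue (488,155) and red (393,12) look-alikes are off the pad, so the choice holds. Next: measure, then look at the tray.

```bash
python3 - <<'E'
from h import *
e=[np.load("w1.npz")[k] for k in("k","R","t")]; im=cv2.imread("pics/w1.png"); g=cv2.cvtColor(im,6)
m=(g<170).astype('u1'); roi=np.zeros_like(m); cv2.fillPoly(roi,[np.int32([[226,112],[425,112],[407,335],[404,352],[330,352],[330,338],[232,330]])],1); m&=roi
for c in cv2.findContours(m,0,1)[0]:
    if cv2.contourArea(c)<300: continue
    r=cv2.minAreaRect(c); print(np.array(r[0]).round(1),np.array(r[1]).round(1),end=' ')
    W=ray(e,c[:,0]+0.0,.023 if cv2.contourArea(c)>4000 else .044)[:,:2]
    R=cv2.minAreaRect(np.float32(W*1000)); print("world rect",np.array(R[0]).round(1),np.array(R[1]).round(1),round(R[2],2))
# top ring circles
for n,(u,v),z,r in [("wide",(368,332),.043,25),("loupe",(358,239),.044,19),("narrow",(372,134),.024,25)]:
    c=cv2.HoughCircles(cv2.GaussianBlur(g,(3,3),0)[v-40:v+40,u-40:u+40].copy(),cv2.HOUGH_GRADIENT_ALT,1,5,param1=150,param2=.5,minRadius=7,maxRadius=32)
    if c is not None:
        for a in np.reshape(c,(-1,c.shape[-1]))[:5]: print(n,a[:3]+[u-40,v-40,0],ray(e,[a[0]+u-40,a[1]+v-40],z)[0].round(4))
# lens / hole blobs
for n,(u,v),z,f in [("loupe lens",(358,238),.044,lambda p:(p[...,0]>90)),("wide hole",(366,326),.008,lambda p:p[...,0]>170)]:
    p=f(im[v-14:v+14,u-14:u+14]).astype('u1'); l,_,s,ce=cv2.connectedComponentsWithStats(p); i=1+np.argmax(s[1:,4]); print(n,s[i],ce[i]+[u-14,v-14],ray(e,ce[i]+[u-14,v-14],z)[0].round(4))
E
```

```text
[367.5 326.5] [51. 75.] world rect [577.2 101. ] [86.6 65.4] 1.48
[357. 237.] [38. 36.] world rect [558.1 206.5] [37.5 41.3] 2.44
[255.3 215.2] [154.5  48.4] world rect [450.1 217. ] [ 51.9 169.3] 6.97
[371.5 135.5] [47. 49.] world rect [565.8 307.5] [46.5 42.8] 1.52
wide [366.         333.          18.26159477] [0.575  0.0927 0.043 ]
wide [365.         320.          22.09554863] [0.5728 0.1094 0.043 ]
loupe [358.         239.          15.79430294] [0.5592 0.2047 0.044 ]
narrow [370.         134.          25.51055145] [0.5673 0.3095 0.024 ]
narrow [370.         134.          13.85175323] [0.5673 0.3095 0.024 ]
loupe lens [  3   6  23  22 392] [357.8622449  240.15816327] [0.5591 0.2034 0.044 ]
wide hole [ 7 11 14  6 44] [365.38636364 325.43181818] [0.5797 0.0811 0.008 ]
```

carry_out(
  moves=[100,-0.3,-4.5,0.5,0,100,-0.3,-4.5,0.5,0,100,-0.3,-4.5,0.5,0,100,-0.3,-4.5,0.5,0.01,100,-0.3,-4.5,0,0.01,100,-0.3,-4.5,0,0.01,100,-0.3,-4.5,0,0.01,100,-0.3,-4.5,0,0,100,0,-4.5,0,0,100,0,-1.5,0,0],
)

```text
clock: 3.2
position: [0.4947, -0.1913, 0.2513]
ee_rot: [0.001, 0.684, 0.729, -0.001]
contact_force: [0.1, 0.4, 0.6]
width: 0.0856
```

carry_out(
  moves=[100,0,0,0,0,100,0,0,0,0,100,0,0,0,0,100,0,0,0,0,100,0,0,0,0,100,0,0,0,0,100,0,0,0,0,100,0,0,0,0,100,0,0,0,0,100,0,0,0,0],
)

```text
clock: 4.2
position: [0.4948, -0.187, 0.2513]
ee_rot: [0.0, 0.683, 0.73, 0.0]
contact_force: [-0.4, -0.1, -0.4]
width: 0.0857
```

```bash
python3 - <<'E'
from h import *
s=manip.get_state(); print(s["clock"],s["position"],s["ee_rot"],s["qpos"].round(2)); im,e=snap("wrist","w2"); np.savez("w2.npz",k=e[0],R=e[1],t=e[2])
E
```

```text
4.2 [ 0.4947932  -0.18700388  0.25130061] [2.15971684e-06 6.83068238e-01 7.30354559e-01 2.43968202e-05] [-0.49  0.2   1.57  0.    1.38 -0.56]
```

View pics/w2.png

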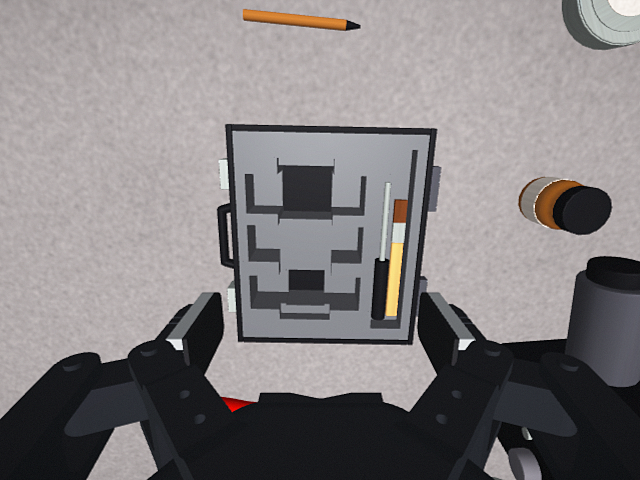

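```bash
python3 - <<'E'
from h import *
e=[np.load("w2.npz")[k] for k in("k","R","t")]; im=cv2.imread("pics/w2.png"); g=cv2.cvtColor(im,6)
print(g[180,225:250],g[180,420:445]); print(g[118:142,300]); print(g[325:350,300])
m=(g<62).astype('u1'); m[:,:226]=0;m[:,440:]=0;m[:120]=0;m[350:]=0
# outer boundary: fit lines via first dark pixel inward from outside
def sub(a,th,lo):  # subpixel first crossing below th
    i=np.argmax(a<th); return i-(th-a[i])/(a[i-1]-a[i])*1.0 if i else np.nan
g=g.astype(float); G=cv2.GaussianBlur(g,(3,3),0)
L={}
pts=[(200+sub(G[v,200:260],95,0)+0,v) for v in range(135,155)]+[(200+sub(G[v,200:260],95,0),v) for v in range(318,334)]; L['l']=pts
L['r']=[(450-sub(G[v,450:400:-1],95,0),v) for v in list(range(135,158))+list(range(225,290))]
L['t']=[(u,105+sub(G[105:150,u],95,0)) for u in range(240,425)]
L['b']=[(u,360-sub(G[360:320:-1,u],95,0)) for u in range(250,400)]
H={}
for k,p in L.items():
    p=np.array(p); p=p[~np.isnan(p).any(1)]; vx,vy,x,y=cv2.fitLine(np.float32(p),cv2.DIST_HUBER,0,.01,.01).ravel()
    r=(p-[x,y])@[-vy,vx]; print(k,len(p),np.abs(r).max().round(2)); H[k]=np.cross([x,y,1],[x+vx,y+vy,1])
X=lambda a,b:(lambda q:q[:2]/q[2])(np.cross(H[a],H[b]))
c=np.array([X('l','t'),X('r','t'),X('r','b'),X('l','b')]); print(c.round(1)); W=ray(e,c,.066)[:,:2]; print(W.round(4)); C=W.mean(0)
print("lens",[np.linalg.norm(W[i]-W[i-3]).round(4) for i in range(4)]," centre",C.round(4))
y=(W[0]+W[1]-W[2]-W[3]); th=np.arctan2(-y[0],y[1]); x=(W[1]+W[2]-W[0]-W[3]); print("yaw",th,np.arctan2(x[1],x[0]))
Rm=np.array([[np.cos(th),-np.sin(th)],[np.sin(th),np.cos(th)]])
for n,q in dict(loupe=(-.024,-.056),core=(-.024,.052),bed=(-.024,0)).items(): print(n,(C+Rm@q).round(4))
# predicted overlay of known features
o=im.copy()
def box(cx,cy,wx,wy,z,col):
    P=np.array([[cx+a*wx/2,cy+b*wy/2] for a,b in((-1,-1),(1,-1),(1,1),(-1,1))])@Rm.T+C
    cv2.polylines(o,[np.int32(proj(e,np.c_[P,np.full(4,z)])*16)],1,col,1,cv2.LINE_AA,4)
box(-.024,.052,.056,.056,.01,(0,0,255));box(-.024,.052,.056,.056,.05,(0,255,255));box(-.024,-.056,.044,.044,.01,(0,0,255));box(-.024,-.056,.044,.044,.05,(0,255,255));box(-.024,0,.056,.176,.064,(0,255,0))
# block overlay on w1
e1=[np.load("w1.npz")[k] for k in("k","R","t")]; i1=cv2.imread("pics/w1.png")
for cx,cy,z,r,col in [(.5592,.2035,.044,.019,(0,0,255)),(.5592,.2035,.008,.019,(0,255,0)),(.575,.0927,.043,.025,(0,0,255)),(.575,.0927,.008,.025,(0,255,0))]:
    t=np.linspace(0,6.28,40); cv2.polylines(i1,[np.int32(proj(e1,np.c_[cx+r*np.cos(t),cy+r*np.sin(t),0*t+z])*16)],1,col,1,cv2.LINE_AA,4)
t7=np.radians(6.97);P=np.array([[a*.025,b*.085] for a,b in((-1,-1),(1,-1),(1,1),(-1,1))])@np.array([[np.cos(t7),np.sin(t7)],[-np.sin(t7),np.cos(t7)]])+[.4501,.217]
cv2.polylines(i1,[np.int32(proj(e1,np.c_[P,np.full(4,.023)])*16)],1,(0,0,255),1,cv2.LINE_AA,4)
a=cv2.resize(o[115:355,215:445],None,fx=1.72,fy=1.72,interpolation=2); b=cv2.resize(i1[100:355,205:435],None,fx=1.72,fy=1.72,interpolation=2)
h=max(len(a),len(b)); a=np.pad(a,((0,h-len(a)),(0,0),(0,0))); b=np.pad(b,((0,h-len(b)),(0,0),(0,0))); cv2.imwrite("pics/ov.png",np.hstack([a,b]))
E
```

```text
[222 228 220 150  18  36  42  45  31  79 164 161 155 155 156 156 154 156
 160 144  62  51  54  54  54] [153 151 153 159 135  23  30  44  40  38  36  67 109 104 103  99 100  98
  94 119 178 190 187 185 189]
[174 173 172 171 173 178 178 122  22  41  44  41  36  42 112 184 173 173
 170 171 170 171 173 171]
[142 143 142 139 141 142 142 143 144 140 141 149 137  26  26  31  23  55
 154 198 194 189 185 187 185]
l 20 0.12
r 88 6.75
t 185 0.22
b 150 0.18
[[224.9 123.7]
 [436.5 128.2]
 [411.9 344.3]
 [238.2 341.4]]
[[ 0.4005 -0.109 ]
 [ 0.5988 -0.0998]
 [ 0.6098 -0.3343]
 [ 0.4119 -0.3434]]
lens [np.float64(0.1986), np.float64(0.2347), np.float64(0.198), np.float64(0.2347)]  centre [ 0.5053 -0.2216]
yaw 0.04768383953935145 0.04632178071739848
loupe [ 0.484  -0.2787]
core [ 0.4788 -0.1708]
bed [ 0.4813 -0.2228]
```

View pics/ov.png

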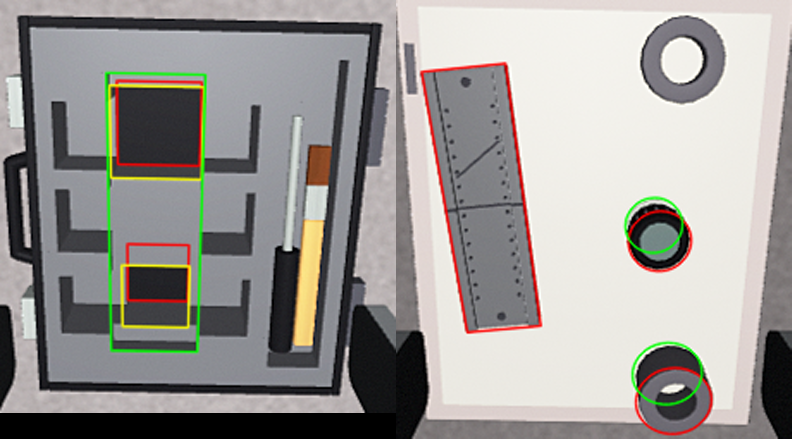

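The overlays fit: tray pockets and bed within about 1 mm, block outline exact, loupe and core tops within about 1.5 mm. Going to the loupe, with a close re-measure on the way.

carry_out(
  moves=[100,0.7,4.3,-0.5,0,100,0.7,4.3,-0.5,0,100,0.7,4.3,-0.5,0,100,0.7,4.3,-0.5,0,100,0.7,4.3,-0.5,0,100,0.7,4.3,-0.5,0,100,0.7,4.3,-0.5,0,100,0.7,4.3,-0.5,0,100,0.7,4.3,-0.5,0,100,0.1,0.4,0,-0.02],
)

```text
clock: 5.25
position: [0.5589, 0.2087, 0.2053]
ee_rot: [-0.001, 0.689, 0.725, 0.001]
contact_force: [-0.7, -0.5, 0.5]
width: 0.0855
```

carry_out(
  moves=[100,0,0,-3,0,100,0,0,-3,0,100,0,0,-2,0,100,0,0,0,0,100,0,0,0,0,100,0,0,0,0,100,0,0,0,0,100,0,0,0,0,100,0,0,0,0,100,0,0,0,0],
)

```text
clock: 6.25
position: [0.5589, 0.204, 0.1267]
ee_rot: [0.0, 0.69, 0.724, 0.0]
contact_force: [-0.5, -0.6, -1.0]
width: 0.0853
```

```bash
cat >> h.py <<'E'
def disc(im,e,xy,z,r,th):
    "dark blob near xy: its contour's nearest/farthest edge in world at height z"
    g=cv2.cvtColor(im,cv2.COLOR_RGB2GRAY); u,v=proj(e,[*xy,z])[0].round().astype(int); s=int(abs(proj(e,[xy[0]+r,xy[1],z])[0][0]-u)*1.9)
    m=np.zeros_like(g); m[max(v-s,0):v+s,max(u-s,0):u+s]=(g[max(v-s,0):v+s,max(u-s,0):u+s]<th)
    cs=cv2.findContours(m,0,1)[0]; c=max(cs,key=cv2.contourArea)[:,0]; W=ray(e,c+0.,z)*1000
    print("px",(u,v),s,"bbox",c.min(0),c.max(0),"world min",W.min(0)[:2].round(1),"max",W.max(0)[:2].round(1))
E
python3 - <<'E'
from h import *
s=manip.get_state(); print(s["clock"],s["position"],s["ee_rot"],s["contact_force"]); im,e=snap("wrist","w3")
disc(im,e,(.5585,.2045),.044,.019,110)
print(proj(e,[[.5585,.2045,.044],[.575,.0935,.043]]))
E
```

```text
6.25 [0.55891232 0.20403375 0.12669478] [2.21071024e-04 6.90281145e-01 7.23541174e-01 2.49110949e-04] [-0.51676239 -0.55211433 -0.96589384]
px (np.int64(319), np.int64(242)) 51 bbox [295 212] [346 266] world min [541.1 186. ] max [577.6 226.4]
[[319.23760308 241.87153722]
 [333.33186036 372.910593  ]]
```

View pics/w3.png

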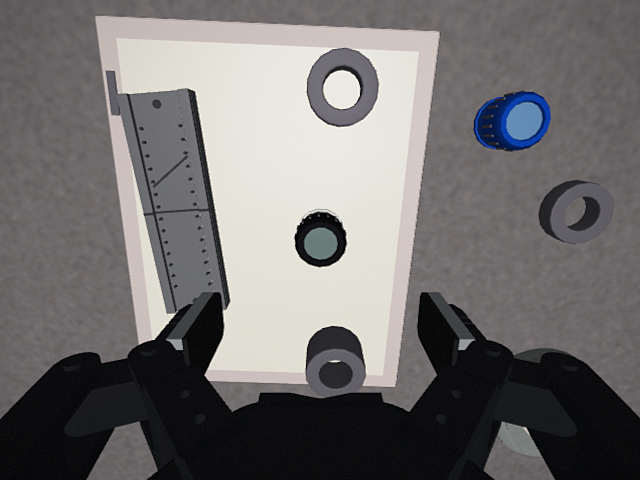

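carry_out(
  moves=[100,0,0.1,-3,0,100,0,0,-3,0,100,0,0,-2.5,0,100,0,0,-1.2,0,100,0,0,-0.9,0,100,0,0,0,0,20,0,0,0,0,20,0,0,0,0,20,0,0,0,0,20,0,0,0,0],
  squeeze=35,
)

```text
clock: 7.3
position: [0.5595, 0.2052, 0.0215]
ee_rot: [0.001, 0.69, 0.724, 0.001]
contact_force: [0.3, 0.6, 3.6]
width: 0.0371
```

carry_out(
  moves=[20,0,0,0,0,20,0,0,0,0,20,0,0,0,0,20,0,0,0,0,20,0,0,0,0,20,0,0,0,0,20,0,0,0,0,20,0,0,0,0,20,0,0,0,0,20,0,0,0,0],
)

```text
clock: 8.3
position: [0.5596, 0.2052, 0.0214]
ee_rot: [0.001, 0.69, 0.724, 0.001]
contact_force: [-0.7, -0.3, 5.7]
width: 0.037
```

```bash
python3 - <<'E'
from h import *
s=manip.get_state(); print(s["position"],s["ee_rot"],s["contact_force"],s["width"])
E
```

```text
[0.55956223 0.20523268 0.02144417] [5.73609510e-04 6.90291580e-01 7.23530518e-01 8.92064510e-04] [-0.73475936 -0.30193325  5.66200745] 0.036959780521875644
```

carry_out(
  moves=[20,0,0,3,0,20,0,0,4,0,20,0,0,3,0,20,-0.7,-4.7,0,0,20,-0.7,-4.7,0,0,20,-0.7,-4.7,0,0,20,-0.8,-4.7,0,0,20,-0.8,-4.7,0,0,20,-0.8,-4.7,0,0,20,-0.8,-4.7,0,0],
)

```text
clock: 9.3
position: [0.505, -0.1256, 0.1203]
ee_rot: [0.0, 0.69, 0.724, 0.0]
contact_force: [0.8, 0.1, -1.1]
width: 0.0369
```

carry_out(
  moves=[20,-0.7,-4.7,0,0,20,-0.8,-4.7,0,0,20,-0.7,-4.7,0,0,20,0,-1.4,0,0,20,0,0,0,0,20,0,0,0,0,20,0,0,0,0,20,0,0,0,0,20,0,0,0,0,20,0,0,0,0],
)

```text
clock: 10.3
position: [0.484, -0.2781, 0.1205]
ee_rot: [0.0, 0.69, 0.724, 0.0]
contact_force: [-0.2, -0.0, -0.9]
width: 0.0369
```

```bash
python3 - <<'E'
from h import *
s=manip.get_state(); print(s["position"],s["ee_rot"],s["contact_force"],s["width"]); im,e=snap("wrist","w4")
z=cv2.imread("pics/w3.png"); 
k=proj(e,np.c_[[.4840+.019*np.cos(t) for t in np.linspace(0,6.28,30)],[-.2787+.019*np.sin(t) for t in np.linspace(0,6.28,30)],np.full(30,.136)]); print(k.min(0),k.max(0))
g=im[150:480,170:470]; cv2.imwrite("pics/w4c.png",cv2.resize(g[...,::-1],None,fx=1.5,fy=1.5))
E
```

```text
[ 0.48404493 -0.27814206  0.12046092] [7.29848518e-05 6.89823971e-01 7.23977127e-01 5.78047149e-05] [-0.19207951 -0.03511564 -0.92868382] 0.036854339318598654
[275.45581011 272.30980908] [363.89937082 351.40100392]
```

View pics/w4c.png

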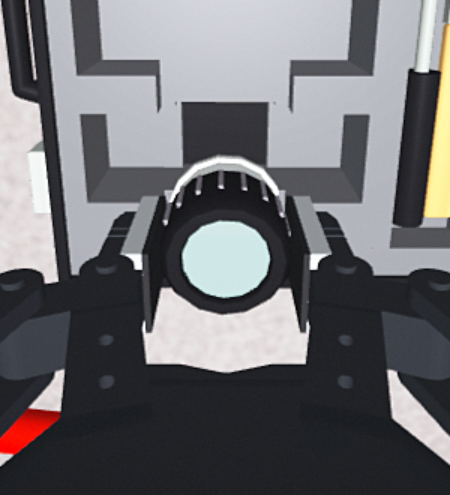

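Loupe held upright, lens (crop 226,259) up, pocket just beyond. Checking its position in the hand, then lowering.

```bash
python3 - <<'E'
from h import *
e=ext("wrist"); print(ray(e,[[320.7,322.7],[320.7,358]],.1435).round(4))
e3=ext("wrist"); 
# wide core from w3
i=cv2.imread("pics/w3.png"); s=dict(ee_rot=[2.2e-4,.690281,.723541,2.5e-4],position=[.55891,.20403,.12669]); e=ext("wrist",s)
g=cv2.cvtColor(i,6); print(g[380:402,336],g[372,298:312],g[372,360:374]); print(ray(e,[[305,372],[366.5,372],[336,397]],.043).round(4))
E
```

```text
[[ 0.4844 -0.2789  0.1435]
 [ 0.4852 -0.2957  0.1435]]
[ 42  41  44  42  41  40  42  42  60 102 103  97  99 101  98  58   2   8
  12  16  13  14] [219 217 219 218 219 223 214 147  74  97  99 100  97  99] [100  96  99  96  84 145 230 226 222 220 221 220 220 222]
[[0.552  0.0933 0.043 ]
 [0.6018 0.0956 0.043 ]
 [0.5786 0.0698 0.043 ]]
```

carry_out(
  moves=[20,0,-0.05,-3,0,20,0,0,-2,0,20,0,0,-1.5,0,20,0,0,-1,0,20,0,0,-1,0,20,0,0,-0.6,0,20,0,0,-0.4,0,20,0,0,-0.1,0,20,0,0,0,0,20,0,0,0,0],
)

```text
clock: 11.35
position: [0.4841, -0.2796, 0.0248]
ee_rot: [0.0, 0.69, 0.724, 0.0]
contact_force: [0.4, -0.0, -0.8]
width: 0.0369
```

carry_out(
  moves=[20,0,0.05,-0.1,0,20,0,0,-0.05,0,20,0,0,0,0,48,0,0,0,0,55,0,0,0,0,65,0,0,0,0,65,0,0,0,0,65,0,0,0,0,65,0,0,1,0,65,0,0,2,0],
)

```text
clock: 12.35
position: [0.4828, -0.2782, 0.0523]
ee_rot: [-0.002, 0.69, 0.724, -0.0]
contact_force: [0.4, -0.5, 0.7]
width: 0.0554
```

carry_out(
  moves=[65,0,0,3,0,65,0,0,3,0,100,1,4.5,1.5,0,100,1,4.5,0,0,100,1,4.5,0,0,100,1,4.5,0,0,100,1,4.5,0,0,100,1,4.5,0,0,100,1,4.5,0,0,100,1,4.5,0,0],
)

```text
clock: 13.35
position: [0.5641, 0.083, 0.1288]
ee_rot: [0.0, 0.69, 0.724, 0.0]
contact_force: [1.3, -0.5, -0.1]
width: 0.0856
```

carry_out(
  moves=[100,1.3,1.4,0,0,100,0,0,0,0,100,0,0,0,0,100,0,0,0,0,100,0,0,0,0,100,0,0,0,0,100,0,0,0,0,100,0,0,0,0,100,0,0,0,0,100,0,0,0,0],
)

```text
clock: 14.35
position: [0.5768, 0.095, 0.1278]
ee_rot: [0.0, 0.69, 0.723, 0.0]
contact_force: [0.6, -0.4, 0.2]
width: 0.0854
```

```bash
python3 - <<'E'
from h import *
s=manip.get_state(); print(s["position"],s["ee_rot"],s["contact_force"],s["width"]); im,e=snap("wrist","w5"); t,_=snap("top","top5")
g=cv2.cvtColor(im,7); print(proj(e,[.5768,.095,.043]))
disc(im,e,(.5768,.095),.043,.025,130)
cv2.imwrite("pics/c5.png",np.hstack([cv2.resize(im[...,::-1],(400,300)),cv2.resize(t[220:340,320:480,::-1],(400,300),interpolation=2)]))
E
```

```text
[0.57680471 0.09498155 0.12780977] [1.59421951e-05 6.90329673e-01 7.23494950e-01 5.89828338e-06] [ 0.63827507 -0.35106432  0.22550557] 0.08535671072258952
[[319.85489621 241.59962433]]
px (np.int64(320), np.int64(242)) 65 bbox [286 204] [353 276] world min [552.5  68.1] max [600.9 122.4]
```

View pics/c5.png

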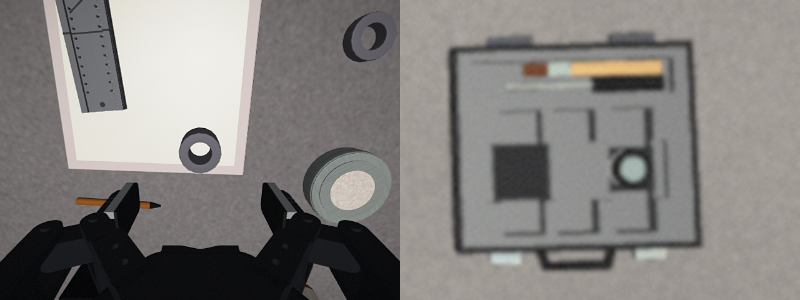

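Loupe is seated in its pocket, upright (right panel, 632,168). The wide core is centred under the gripper. Taking it.

carry_out(
  moves=[100,0,-0.1,-3,0,100,0,0,-3,0,100,0,0,-2.5,0,100,0,0,-1.3,0,100,0,0,-0.9,0,100,0,0,0,0,30,0,0,0,0,30,0,0,0,0,30,0,0,0,0,30,0,0,0,0],
  squeeze=30,
)

```text
clock: 15.45
position: [0.5777, 0.0941, 0.0223]
ee_rot: [0.001, 0.69, 0.724, 0.001]
contact_force: [0.4, 0.5, 6.3]
width: 0.0492
```

carry_out(
  moves=[30,0,0,0,0,30,0,0,0,0,30,0,0,0,0,30,0,0,3,0,30,0,0,4,0,30,0,0,3,0,30,0,0,0,0,30,0,0,0,0,30,0,0,0,0,30,0,0,0,0],
)

```text
clock: 16.45
position: [0.5756, 0.0939, 0.1192]
ee_rot: [-0.001, 0.69, 0.724, -0.001]
contact_force: [-0.1, 0.7, -1.2]
width: 0.0495
```

carry_out(
  moves=[30,-1.6,-4.4,0,0,30,-1.6,-4.4,0,0,30,-1.6,-4.4,0,0,30,-1.6,-4.4,0,0,30,-1.7,-4.4,0,0,30,-1.7,-4.5,0,0,30,0,0,0,0,30,0,0,0,0,30,0,0,0,0,30,0,0,0,0],
)

```text
clock: 17.45
position: [0.4791, -0.1695, 0.1204]
ee_rot: [-0.001, 0.69, 0.724, 0.0]
contact_force: [-0.7, 0.2, -0.7]
width: 0.0492
```

```bash
python3 - <<'E'
from h import *
s=manip.get_state(); print(s["position"],s["ee_rot"],s["contact_force"],s["width"]); im,e=snap("wrist","w6")
zt=s["position"][2]-.0134+.035; print(zt)
t=np.linspace(0,6.28,60); o=im.copy(); 
for r,c in((.025,(255,0,0)),(.0135,(0,255,0))): cv2.polylines(o,[np.int32(proj(e,np.c_[.4788+r*np.cos(t),-.1708+r*np.sin(t),0*t+zt])*16)],1,c,1,cv2.LINE_AA,4)
cv2.imwrite("pics/w6c.png",cv2.resize(o[150:450,170:470,::-1],None,fx=1.6,fy=1.6))
E
```

```text
[ 0.47906083 -0.16952219  0.12041127] [-5.05091931e-04  6.89589026e-01  7.24200739e-01  9.44084056e-05] [-0.66226981  0.17286899 -0.70795453] 0.04918576372841238
0.14201127383286058
```

View pics/w6c.png

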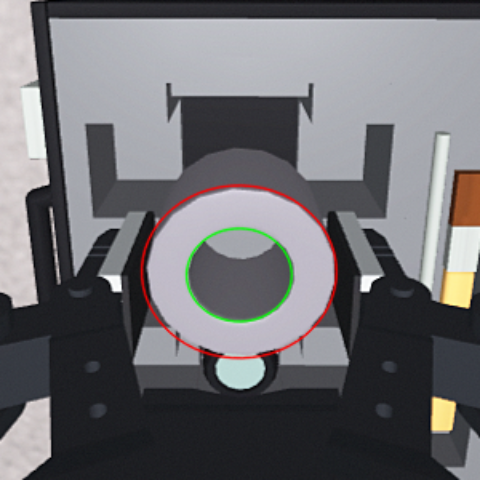

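Held core coincides with the pocket target circles. Lowering and releasing.

carry_out(
  moves=[30,0,0,-3,0,30,0,0,-2,0,30,0,0,-1.5,0,30,0,0,-1,0,30,0,0,-1,0,30,0,0,-0.6,0,30,0,0,-0.4,0,30,0,0,0,0,30,0,0,0,0,30,0,0,0,0],
)

```text
clock: 18.5
position: [0.4792, -0.1712, 0.0263]
ee_rot: [0.001, 0.69, 0.723, 0.0]
contact_force: [-0.1, -0.3, -0.5]
width: 0.0495
```

carry_out(
  moves=[30,0,0,-0.1,0,30,0,0,0,0,62,0,0,0,0,70,0,0,0,0,75,0,0,0,0,75,0,0,0,0,75,0,0,0,0,75,0,0,1,0,75,0,0,2,0,75,0,0,3,0],
)

```text
clock: 19.5
position: [0.4777, -0.1704, 0.0848]
ee_rot: [-0.002, 0.69, 0.724, -0.0]
contact_force: [0.4, 0.6, -0.8]
width: 0.0638
```

carry_out(
  moves=[75,0,0,3,0,75,-0.3,4.3,1,0,100,-0.3,4.3,1,0.02,100,-0.3,4.3,1,0.02,100,-0.3,4.3,1,0.02,100,-0.3,4.3,1,0.015,100,-0.3,4.3,0,0,100,-0.3,4.3,0,0,100,-0.3,4.3,0,0,100,-0.3,4.3,0,0],
)

```text
clock: 20.5
position: [0.4515, 0.2178, 0.1658]
ee_rot: [0.0, 0.663, 0.749, 0.001]
contact_force: [2.8, 0.4, 0.4]
width: 0.0856
```

carry_out(
  moves=[100,0,0,0,0,100,0,0,0,0,100,0,0,0,0,100,0,0,0,0,100,0,0,0,0,100,0,0,0,0,100,0,0,0,0,100,0,0,0,0,100,0,0,0,0,100,0,0,0,0],
)

```text
clock: 21.5
position: [0.4518, 0.216, 0.1648]
ee_rot: [0.0, 0.663, 0.749, 0.0]
contact_force: [0.4, -0.3, 0.2]
width: 0.0855
```

```bash
python3 - <<'E'
from h import *
s=manip.get_state(); print(s["position"],s["ee_rot"],s["contact_force"],s["width"]); im,e=snap("wrist","w7"); t,_=snap("top","top7")
g=cv2.cvtColor(im,7); m=(g<170).astype('u1'); roi=np.zeros_like(m)
q=np.array([[a*.036,b*.096] for a,b in((-1,-1),(1,-1),(1,1),(-1,1))]); c,sn=np.cos(.1217),np.sin(.1217); P=q@np.array([[c,sn],[-sn,c]])+[.4501,.217]
cv2.fillPoly(roi,[np.int32(proj(e,np.c_[P,np.full(4,.023)]))],1); m&=roi
C=max(cv2.findContours(m,0,1)[0],key=cv2.contourArea)[:,0]; W=ray(e,C+0.,.023)[:,:2]*1000; R=cv2.minAreaRect(np.float32(W)); print(R)
o=im[...,::-1].copy(); cv2.drawContours(o,[C],-1,(0,0,255),1)
cv2.imwrite("pics/c7.png",np.hstack([cv2.resize(o,(400,300)),cv2.resize(t[220:340,320:480,::-1],(400,300),interpolation=2)]))
E
```

```text
[0.45182003 0.21601317 0.16479605] [1.57622305e-05 6.62708233e-01 7.48877692e-01 6.06391155e-06] [ 0.4051921  -0.34113602  0.24795493] 0.08548340846422324
((448.9058837890625, 216.98779296875), (50.17504119873047, 169.37962341308594), 6.931367874145508)
```

View pics/c7.png

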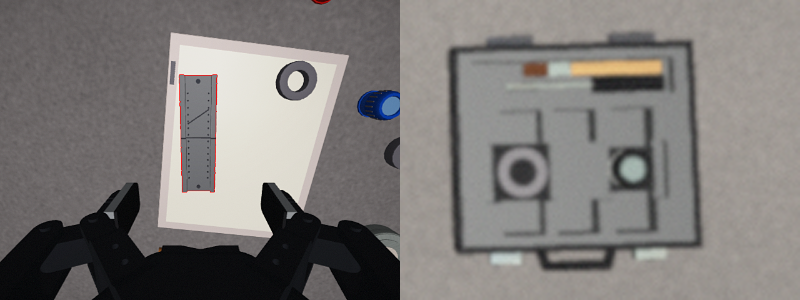

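Core (525,170) and loupe both seated in the tray. Block centre (449.0, 217.0) mm, yaw 0.121; the gripper is aligned. Descending on it.

carry_out(
  moves=[100,-0.3,0.1,-4,0,100,0,0,-4,0,100,0,0,-3,0,100,0,0,-2,0,100,0,0,-1.5,0,100,0,0,-0.9,0,100,0,0,0,0,100,0,0,0,0,100,0,0,0,0,100,0,0,0,0],
  squeeze=60,
)

```text
clock: 22.6
position: [0.4495, 0.2173, 0.0117]
ee_rot: [0.001, 0.663, 0.749, 0.001]
contact_force: [-0.2, -0.9, -0.3]
width: 0.0854
```

carry_out(
  moves=[40,0,0,0,0,40,0,0,0,0,40,0,0,0,0,40,0,0,0,0,40,0,0,0,0,40,0,0,0,0,40,0,0,0,0,40,0,0,0,0,40,0,0,0,0,40,0,0,0,0],
)

```text
clock: 23.6
position: [0.4491, 0.2171, 0.0115]
ee_rot: [0.0, 0.663, 0.749, 0.0]
contact_force: [-1.0, -0.8, 5.6]
width: 0.0481
```

carry_out(
  moves=[40,0,0,0.5,0,40,0,0,1,0,40,0,0,1.5,0,40,0,0,2,0,40,0,0,2,0,40,0,0,2,0,40,0,0,1.5,0,40,0,0,0,0,40,0,0,0,0,40,0,0,0,0],
)

```text
clock: 24.6
position: [0.4479, 0.2167, 0.1149]
ee_rot: [-0.001, 0.663, 0.749, -0.001]
contact_force: [0.0, 0.3, -3.5]
width: 0.0482
```

```bash
python3 - <<'E'
from h import *
s=manip.get_state(); print(s["position"],s["ee_rot"],s["contact_force"],s["moment"],s["width"]); im,e=snap("wrist","w8")
sc,es=snap("scene","sc8"); u,v=proj(es,[s["position"]])[0].astype(int); print(u,v)
cv2.imwrite("pics/c8.png",np.hstack([cv2.resize(im[...,::-1],(400,300)),cv2.resize(sc[max(v-90,0):v+60,u-100:u+100,::-1],(400,300),interpolation=2)]))
E
```

```text
[0.44792678 0.21673973 0.1149453 ] [-5.03096311e-04  6.62688945e-01  7.48894095e-01 -8.62413528e-04] [ 0.01877151  0.26633561 -3.45901491] [-0.01935015  0.03156208  0.01238899] 0.04824090909980472
465 223
```

View pics/c8.png

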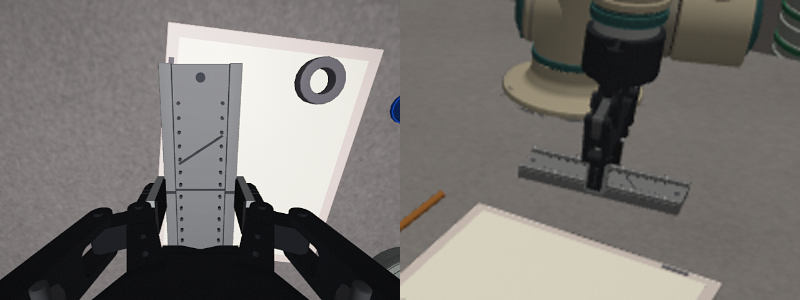

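carry_out(
  moves=[40,0.3,-4.3,0,0,40,0.3,-4.3,0,-0.01,40,0.4,-4.3,0,-0.01,40,0.3,-4.3,0,-0.01,40,0.3,-4.3,0,-0.01,40,0.4,-4.3,0,-0.01,40,0.3,-4.3,0,-0.01,40,0.3,-4.3,0,-0.01,40,0.4,-4.3,0,-0.005,40,0.3,-4.3,0,0],
)

```text
clock: 25.7
position: [0.4814, -0.2146, 0.115]
ee_rot: [-0.001, 0.69, 0.723, 0.0]
contact_force: [0.8, 0.9, -2.2]
width: 0.0485
```

carry_out(
  moves=[40,0,-1,0,0,40,0,0,0,0,40,0,0,0,0,40,0,0,0,0,40,0,0,0,0,40,0,0,0,0,40,0,0,0,0,40,0,0,0,0,40,0,0,0,0,40,0,0,0,0],
)

```text
clock: 26.7
position: [0.4818, -0.223, 0.1159]
ee_rot: [0.0, 0.69, 0.724, 0.0]
contact_force: [0.1, -0.4, -1.8]
width: 0.0485
```

```bash
python3 - <<'E'
from h import *
s=manip.get_state(); print(s["position"],s["ee_rot"],s["contact_force"],s["width"])
n=s["ee_rot"]; print("jaw",np.arctan2(2*n[2]**2-1,2*n[1]*n[2]))
im,e=snap("wrist","w9"); G=cv2.cvtColor(im,7)
# held block far end, from w8 (white pad behind)
i8=cv2.imread("pics/w8.png"); g=cv2.cvtColor(i8,6)
s8=dict(ee_rot=[-5e-4,.66269,.74889,-8.6e-4],position=[.44793,.21674,.11495]); e8=ext("wrist",s8)
c,sn=np.cos(.1217),np.sin(.1217); zt=.11495-.0035+.015; ctr=np.array([.44793,.21674])
print("expected end corners",proj(e8,np.c_[np.array([[-.025,.085],[.025,.085]])@np.array([[c,sn],[-sn,c]])+ctr,[zt,zt]]))
print(g[92:116,320]); print(g[200,250:275]); print(g[200,375:395])
# at w9: expected corners of held block
c,sn=np.cos(.047),np.sin(.047); P=np.array([[-.025,.085],[.025,.085]])@np.array([[c,sn],[-sn,c]])+s["position"][:2]; zt=s["position"][2]+.0115
print(proj(e,np.c_[P,[zt,zt]])); print(G[90:116,320]);print(G[90:116,300]); print(G[200,245:275]); print(G[200,372:398])
E
```

```text
[ 0.48183074 -0.22297482  0.11585925] [6.49530048e-05 6.90297054e-01 7.23526069e-01 2.95114035e-05] [ 0.13246543 -0.39768526 -1.82159341] 0.04846403801029026
jaw 0.046997244673916715
expected end corners [[251.36438607  99.26588329]
 [387.89725858  99.19953104]]
[245 246 245 245 246 246 245 246 251 254 117 125 153 148 147 149 146 147
 148 148 148 149 151 142]
[130 131 132 134 132 132 130 113  90 132 145 142 142 144 143 143 147 147
 145 149 148 147 149 149 150]
[145 145 144 144 142 143 137 140 211 250 243 243 242 243 242 241 242 242
 242 242]
[[251.35194042  99.26820087]
 [387.85559349  99.19179035]]
[193 193 194 191 191 191 193 192 191 194 193 185 153 202 224 218 219 218
 218 218 218 219 217 219 224 214]
[189 189 190 188 189 188 189 189 188 188 190 183 155 205 224 218 219 219
 218 218 217 217 218 219 217 218]
[ 71  70  71  72  70  71  71  67  71  69  69  69  57 114 208 217 214 216
 215 217 217 217 216 217 217 218 217 219 217 221]
[217 214 215 217 215 212 212 212 214 220 193  70  66  69  69  72  69  70
  70  71  73  72  70  74  71  71]
```

Block held centred in x and about 1 mm toward −y, well within the 3 mm clearance. Correcting and lowering.

carry_out(
  moves=[40,-0.05,0.06,-1.5,0,40,0,0,-1.5,0,40,0,0,-1,0,40,0,0,-0.6,0,40,0,0,-0.4,0,40,0,0,-0.4,0,40,0,0,-0.3,0,40,0,0,-0.3,0,40,0,0,0,0,40,0,0,0,0],
)

```text
clock: 27.75
position: [0.4814, -0.2224, 0.0559]
ee_rot: [0.0, 0.69, 0.724, 0.0]
contact_force: [0.1, 0.5, -2.4]
width: 0.0481
```

carry_out(
  moves=[40,0,0,-0.1,0,40,0,0,-0.1,0,40,0,0,0,0,40,0,0,0,0,62,0,0,0,0,66,0,0,0,0,72,0,0,0,0,72,0,0,0,0,72,0,0,0,0,72,0,0,0,0],
)

```text
clock: 28.75
position: [0.4813, -0.2224, 0.0539]
ee_rot: [0.0, 0.69, 0.724, 0.0]
contact_force: [-0.1, -0.7, -0.2]
width: 0.0613
```

carry_out(
  moves=[75,0,0,1,0,75,0,0,2,0,75,0,0,3,0,75,0,0,4,0,75,0,0,4,0,75,0,2,3,0,75,0,2,0,0,75,0,0,0,0,75,0,0,0,0,75,0,0,0,0],
)

```text
clock: 29.75
position: [0.481, -0.1829, 0.2234]
ee_rot: [-0.0, 0.69, 0.723, -0.0]
contact_force: [0.7, 0.2, 0.4]
width: 0.0638
```

```bash
python3 - <<'E'
from h import *
s=manip.get_state(); print(s["clock"],s["position"],s["contact_force"],s["width"]); im,e=snap("wrist","w10"); t,_=snap("top","top10"); sc,es=snap("scene","sc10")
u,v=proj(es,[.505,-.22,.06])[0].astype(int); o=im.copy()
c,sn=np.cos(.047),np.sin(.047)
for z,col in((.065,(255,0,0)),):
    P=np.array([[-.025,-.085],[.025,-.085],[.025,.085],[-.025,.085]])@np.array([[c,sn],[-sn,c]])+[.4813,-.2228]
    cv2.polylines(o,[np.int32(proj(e,np.c_[P,np.full(4,z)])*16)],1,col,1,cv2.LINE_AA,4)
A=np.hstack([cv2.resize(im[80:380,150:480,::-1],(400,300)),cv2.resize(o[80:380,150:480,::-1],(400,300))])
B=np.hstack([cv2.resize(t[100:370,120:460,::-1],(400,300)),cv2.resize(sc[v-55:v+50,u-70:u+70,::-1],(400,300),interpolation=2)])
cv2.imwrite("pics/fin.png",np.vstack([A,B]))
E
```

```text
29.75 [ 0.48101969 -0.18286088  0.22339132] [0.65882122 0.17252941 0.40920722] 0.06381783519907436
```

View pics/fin.png

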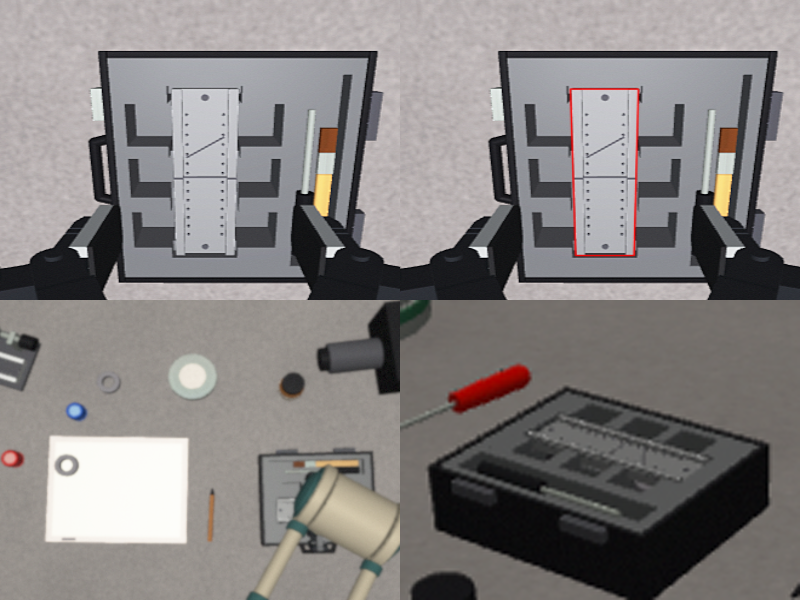

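Block lies flat and flush in its bed, channel up, and its outline matches the predicted seated rectangle at z = 65 mm. Everything else is where it was. Handing in.

```bash
python3 -c "
from rig import manip
print(manip.sign_off())"
```

```text
the job is handed in; nothing more can be done
None
```

The splicing kit is packed and handed in at about 30 s of the 67 s limit. I placed the loupe first (lens up), then the wide core, then the splicing block over both, channel side up.

- **Loupe and core:** the top view before the block went on showed both upright in their own pockets.
- **Block:** in the last pictures it lies flat and level with the foam. Its outline matches the predicted seated position (top at 65 mm) within about 1 mm.
- **Forces:** the readings at the end of each move stayed below about 7 N, and the gripper was clear of everything at hand-in.
- **Everything else:** the narrow and spare cores, the blue and red look-alikes, the pencil, jar and can are where they were in the last top view. The screwdriver on the bench was visible only in the last scene view, where I saw no change.

No check failed. The only disagreements were 1–2 mm differences between early position estimates, and I corrected those with closer looks.

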